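# Seat the relay and snap the housing cover on

### The arm

A 6-joint arm with a two-finger parallel gripper is mounted at the origin on a cart in front of the work surface, level with it; the furniture and walls round the work are solid. World frame = base frame: x ahead of the robot, y to its left, z up, the work surface at z = 0. Lengths are in m, angles in rad, forces in N, time in s.
With the tool pointing down it reaches from about 0.35 to 0.775 m from the base axis. Payload 7.3 kg.
Tool frame: the origin (TCP) lies at the centre of the arm's flange, where the gripper is bolted on; the fingertips stand 178 mm ahead of it and the grasp point (between the pads) lies 159 mm ahead of it; z points along the fingers, y is the line along which they close (so a half turn about z gives the same grasp; the last joint's range is limited). The gripper opens to 92 mm and grips with 3 to 60 N. Pads are 19 mm wide; open, the fingers measure 130 mm over their backs; the gripper's body (75 mm by 190 mm) begins 47 mm behind the grasp point.
Start: joints at [1.203, 0.342, 1.524, -0, 1.275, -0.146], TCP at [0.115, 0.512, 0.405] pointing down, gripper open.
Joint ranges: [-2.53, 2.53], [-0.77, 2.02], [0.04, 2.7], [-1, 4.14], [0.28, 2.66], [-3.11, 3.11]. Speed limits (rad/s): [2.57, 2.57, 3.14, 3.14, 3.14, 3.14].

### API

Orientations are given as [roll, pitch, yaw] about the fixed x, y, z axes, in that order (R = Rz(yaw) Ry(pitch) Rx(roll)).
In Python, from cell import telemetry, vision, ticket gives the robot as it stands.
- The arm moves only by the shell command python3 -m crank 'ROWS' [FORCE]. ROWS is JSON, a list of rows, each a list of 5 numbers: the gripper command: -1 is shut, 1 is fully open, values between are in proportion, then the shift along the tool's x, y, z in mm, then the turn about the tool's z in rad. In form: [[fingers, dx, dy, dz, roll], ...]. A call has 1 to 12 rows; each row is the pose to reach, as a shift and turn from the pose commanded when the call began, along the tool's axes at that moment; what a row does not reach only later rows make up. A row lasts 1/12 s, in which the tool goes at most 41.7 mm and 7.16 degrees, less where a joint would pass 70% of its speed; a pose out of reach is approached as far as the arm can. A call with a gripper value outside its range is refused whole. The fingers move at their own pace and stop on an object; FORCE is the grip in N (left out, the last holds). Time passes only in rows, so rows that repeat a pose let the fingers close. It gives the time, the measured TCP pose, the force, the opening and the grip force at its end, in the units of the state.
- telemetry.observe(): the state, without advancing time (a new reading comes with each control period).
- vision.read_camera(name): name is "scene" or "top"; returns (picture, depth): 384x512x3 uint8, red, green, blue; 384x512 float32, m along the optical axis (not along the pixel's ray), 0 where there is no reading.
- vision.get_calibration(name): a dict with "camera_matrix" (3x3 intrinsics, pixels), "dist" ([k1, k2, p1, p2, k3] as OpenCV has them; the pictures are not rectified), "rvec" (rotation vector, rad) and "tvec" (3), from world to camera coordinates, as OpenCV has them. Camera axes: x right, y down, z forward; pixel columns grow to the right and rows downward; lengths in m; the calibration is good to about 2 mm. A picture is of the moment at which its call begins. get_calibration takes no time and is no camera call.
- ticket.hand_in(): hands the job in; it is judged then, once.
The state is a dict: "time": time; "qpos": joint angles; "qvel": joint speeds; "joint_efforts": joint torques, N m; "tool_pos": TCP position; "tool_rot": TCP orientation; "contact_force": force on the tool from outside, world axes, zero at the start; "torque": the same for the moment, N m; "opening": finger opening in m; "grip_force": force on a finger pad.
Only numpy, scipy, OpenCV 4.12 (cv2) and the standard library are available. Lean on these libraries where they do the work, as an engineer would, in place of code of your own. Each camera call takes 0.05 s, during which the arm holds its last target. There are 200 camera calls.

### The job

Close up the black relay housing: first press the orange plug-in relay fully home in its socket while the housing is still open. Then take the green cover by its raised nose, set it squarely on the housing (either way round) and press it down until both spring catches snap over its ends and it is fully home; finish while still pressing it down, with a steady firm push and without letting go. Leave the other things on the bench where they are.

Things in the scene. Friction and masses are not known exactly. Their poses are not given: they have to be found in the camera images.
- housing: Black open-topped box, fixed to the bench by an aluminium flange (64 x 124 x 4 mm). Origin: centre of its underside, on the bench; z up, y along its long side. Box 64 (x) x 92 (y) mm, walls 4 mm (opening 56 x 84), rim 38 mm above the origin. Grey spring catches, 26 mm wide, stand at its +y and -y ends, 54 mm high, out to y = +-57 mm; their round heads (radius 6 mm) are centred at y = +-51, 47 mm high.
- rim (a point): Centre of the housing's opening, at rim height (38 mm above the bench). The cover fully home has its plate on the gasket: cover origin 18 mm above the housing's origin. It first meets the catches about 13 mm higher, resists with up to about 10 N (catches and lip are slippery), then snaps: the force drops suddenly, and pressed on, the plate meets the gasket, a hard stop.
- gasket: Thin dark rubber gasket, 2 mm, fixed on the housing's rim all round (its top is the rim height given); the cover is pressed on it. Origin at its underside, 36 mm above the housing's origin.
- relay (a joint): How far the relay stands proud of its home position (m): 0 fully home, up to 0.007. It starts 4 to 6.5 mm proud; friction holds it where it is left, about 4 N slides it down, then it meets a hard stop.
- relay_top (a point): Centre of the top face of the orange relay with a white label (26 x 30 mm, in the middle of the housing). 3 mm below the rim when home, above the rim at the start.
- catch_a (a joint): Bending of the spring catch at the housing's +y end (rad): 0 at rest, about 0.09 when its head is pushed fully aside by the cover's edge; it springs back by itself.
- catch_b (a joint): The same for the catch at the housing's -y end.
- cover: Loose green snap cover, 0.08 kg, lips down on the bench. Origin: between the lips' lower edges, under the middle; y along its long side. Lips under it fit inside the opening: one along each side, 52 mm over their outsides (x), 78 mm long, 20 mm deep, the lowest 3 mm stepped in 2 mm. Above, a plate 64 (x) x 96 (y) mm, 20 to 25 mm above the origin, with rounded ends.
- nose_top (a point): Top centre of the raised nose in the middle of the cover (which is symmetric and fits either way round), with a white panel: 36 (x) x 44 (y) mm, from 25 to 49 mm above the cover's origin (24 mm tall). Grasp the cover here.
- parts_dish: Small metal dish of parts, 68 mm across, 14 mm high, between the work and the robot; leave it.
- solder_spool: Green and grey solder spool, 58 mm across, 45 mm high, at the right; leave it.
- multimeter: Orange multimeter, 142 x 70 x 46 mm, lying farther back; leave it.
- solvent_bottle: White bottle with red spout, 142 mm high, at the back right; leave it.

How it is judged:
On the way, in this order (a step that is already met when the one before it is completed fails the run):
1. the relay is pressed home (within 1.2 mm) while the cover is still off (value of joint relay below 0.0012 m and distance between cover and housing above 0.05 m), for 0.2 s.
2. the cover is snapped on: within 2 mm of fully home, square, both catches sprung back (z of cover in the frame of housing below 0.02 m and horizontal distance between cover and housing below 0.004 m and angle between the z axis of cover and the z axis of housing, either way round below 0.035 rad and value of joint each of catch_a, catch_b below 0.05 rad), for 0.1 s.
At the end, for the whole second after the job is handed in: Relay within 1.2 mm of home; cover within 2 mm of fully home, 4 mm of centred and 2 degrees of level on the housing, both catches sprung back (under 0.05 rad); fingers still on the cover, pressing it on the gasket with 4 to 60 N through the last second (all of step 2 and value of joint relay below 0.0012 m and contact force between cover and gasket between 4 and 60 N and contact force between the fingers and cover above 2 N); the arm keeps its last pose, push and grip.
It fails at once if the parts dish is moved more than 3 cm (distance of parts_dish from where it was at the start of the episode above 0.03 m).
It fails at once if the solder spool is moved more than 3 cm (distance of solder_spool from where it was at the start of the episode above 0.03 m).
It fails at once if the multimeter is moved more than 3 cm (distance of multimeter from where it was at the start of the episode above 0.03 m).
It fails at once if the solvent bottle is moved more than 3 cm (distance of solvent_bottle from where it was at the start of the episode above 0.03 m).
It also fails if it takes over 61 s, if anything falls off the work surface, if the arm or the gripper's body presses on something with over 40 N, if the wrist force passes 120 N, or if a joint passes its speed limit or range.

## Working session

There is one attempt and no reset: what is moved stays moved. The work goes in short steps, Python scripts to look and compute and a shell command to move; the robot and the scene stay as the last step left them, time stands still between calls to the robot, and variables do not carry over. Pictures are saved under pics/ and viewed, at most 10 in all, crops included, and the job is handed in when it is done.

```bash
mkdir -p pics; ls
python3 - <<'E'
from cell import telemetry, vision
import cv2, numpy as np
print(telemetry.observe())
for n in("scene","top"):
    p,d=vision.read_camera(n); cv2.imwrite(f"pics/{n}0.png",p[...,::-1]); np.savez(f"{n}0.npz",p=p,d=d)
    c=vision.get_calibration(n); print(n,c, (d==0).mean())
E
```

```text
pics
{'time': 0.0, 'qpos': array([ 1.20295639e+00,  3.42729684e-01,  1.52503626e+00, -3.14142235e-05,
        1.27537077e+00, -1.46000642e-01]), 'qvel': array([ 0.00142675,  0.00057754, -0.00019789, -0.0003924 , -0.0021548 ,
        0.00029081]), 'joint_efforts': array([ 2.60727698e-03, -4.31229007e+01, -2.44221765e+01,  7.21044489e-02,
        5.57627971e-02, -1.23198015e-04]), 'tool_pos': array([0.11544587, 0.51200973, 0.40403441]), 'tool_rot': array([-3.14006065e+00, -1.94914086e-04,  2.91976238e+00]), 'contact_force': array([-0.10916862,  1.17680271,  0.54747902]), 'torque': array([0.02822043, 0.02120045, 0.04310912]), 'grip_force': 0.0, 'opening': 0.0917799922576689}
scene {'camera_matrix': array([[426.96934455,   0.        , 252.61765747],
       [  0.        , 426.96934455, 185.57609186],
       [  0.        ,   0.        ,   1.        ]]), 'dist': array([-0.12284699,  0.        ,  0.        ,  0.        ,  0.        ]), 'rvec': array([ 1.82012674, -0.92732588,  0.56847178]), 'tvec': array([-0.34154354,  0.22132895,  0.8267555 ])} 0.00384521484375
top {'camera_matrix': array([[500.00819337,   0.        , 259.74852604],
       [  0.        , 500.00819337, 188.95628538],
       [  0.        ,   0.        ,   1.        ]]), 'dist': array([0.01477083, 0.        , 0.        , 0.        , 0.        ]), 'rvec': array([ 2.14180083, -2.09664295,  0.21517022]), 'tvec': array([-0.0352485 ,  0.56577998,  1.22347291])} 0.004145304361979167
```

View pics/scene0.png

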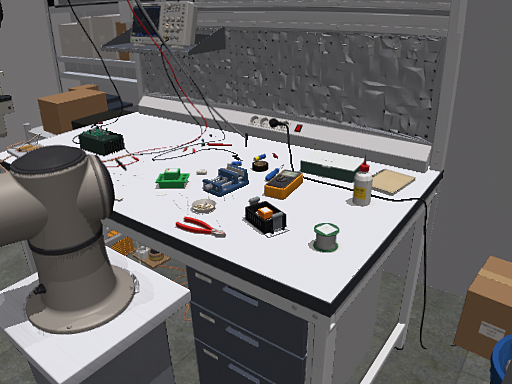

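View pics/top0.png

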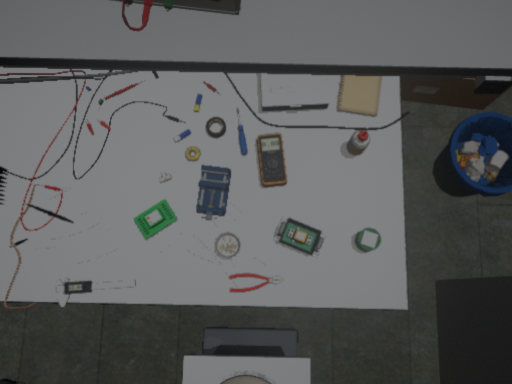

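The top view shows the cover at about (155,219), the housing at about (300,236) with the orange relay inside, the dish at (228,245), the spool at (368,239) and the multimeter at (272,160). The scene view shows the cover at (173,178) and the housing at (266,217).

```bash
cat > h.py <<'E'
import cv2, numpy as np
from cell import vision, telemetry
def cal(n):
    c=vision.get_calibration(n); R=cv2.Rodrigues(c["rvec"])[0]; return c,R,c["tvec"]
def onplane(n,uv,z):
    c,R,t=cal(n); q=cv2.undistortPoints(np.float64(uv).reshape(-1,1,2),c["camera_matrix"],c["dist"])[:,0]
    r=np.c_[q,np.ones(len(q))]@R; o=-R.T@t
    return o+r*((z-o[2])/r[:,2])[:,None]
def cloud(n,d):
    c,R,t=cal(n); h,w=d.shape; uv=np.stack(np.meshgrid(np.arange(w),np.arange(h)),-1).reshape(-1,1,2).astype(float)
    q=cv2.undistortPoints(uv,c["camera_matrix"],c["dist"])[:,0]
    return ((np.c_[q,np.ones(len(q))]*d.reshape(-1,1)-t)@R).reshape(h,w,3)
def blob(m,box):
    k=np.zeros_like(m); x0,y0,x1,y1=box; k[y0:y1,x0:x1]=m[y0:y1,x0:x1]
    c=max(cv2.findContours(k.astype(np.uint8),cv2.RETR_EXTERNAL,cv2.CHAIN_APPROX_NONE)[0],key=cv2.contourArea)
    M=cv2.moments(k.astype(np.uint8),True); return np.array([M['m10'],M['m01']])/M['m00'],c,k
def rect(n,c,z):
    """min-area rectangle on the plane z: centre, size, yaw of long side"""
    P=onplane(n,c.reshape(-1,2),z)[:,:2]*1000
    (cx,cy),_,_=r=cv2.minAreaRect(P.astype(np.float32)); b=cv2.boxPoints(r); e=b[1]-b[0]; f=b[2]-b[1]
    L=e if np.hypot(*e)>np.hypot(*f) else f
    return (round(cx,1),round(cy,1)),(round(float(np.hypot(*e)),1),round(float(np.hypot(*f)),1)),np.arctan2(L[1],L[0])%np.pi
E
python3 - <<'E'
from h import *
for n,cb,hb in(("top",(125,190,185,245),(265,210,335,265)),("scene",(150,160,195,195),(235,190,300,240))):
    z=np.load(n+"0.npz");p,d=z["p"],z["d"];X=cloud(n,d)*1000
    hsv=cv2.cvtColor(p,cv2.COLOR_RGB2HSV);H,S,V=cv2.split(hsv)
    g=(H>45)&(H<80)&(S>120)&(V>60)
    for nm,m,b in(("cover",g,cb),("relay",(H<22)&(S>130)&(V>100),hb),("housing",X[...,2]>20,hb),("coverdepth>15",X[...,2]>15,cb),("nose>38",X[...,2]>38,cb)):
        try:
            c,cn,k=blob(m,b); q=X[k>0]; print(n,nm,c,k.sum(),"median",np.median(q,0).round(1),"z pct",np.percentile(q[:,2],[5,50,95]).round(1), rect(n,cn,{"cover":.025,"relay":.04,"housing":.038,"coverdepth>15":.025,"nose>38":.049}[nm]))
        except Exception as e: print(n,nm,e)
a=np.load("top0.npz")["p"][...,::-1]
A=cv2.resize(a[205:270,260:340],None,fx=7,fy=7,interpolation=2);B=cv2.resize(a[190:250,120:190],None,fx=3,fy=3,interpolation=2)
s=np.load("scene0.npz")["p"][...,::-1];C=cv2.resize(s[185:245,225:305],None,fx=5,fy=5)
cv2.imwrite("pics/a1.png",A);o=np.zeros((600,800,3),np.uint8);o[:300,:400]=C;o[300:480,:210]=B;o[0:341,400:820]=cv2.resize(A,(400,341));cv2.imwrite("pics/c1.png",o)
E
```

```text
top cover [155.16335878 219.02748092] 655 median [485.5 241.5  25.5] z pct [21.3 25.5 48.1] ((488.8, 246.2), (92.8, 61.6), np.float32(2.1785414))
top relay [297.66666667 238.16666667] 6 median [ 443.5 -118.2   39.6] z pct [36.7 39.6 42.6] ((437.2, -134.6), (0.0, 2.5), np.float32(1.5923172))
top housing [300.50526316 235.17368421] 570 median [ 451.6 -128.4   37.7] z pct [22.1 37.7 54.5] ((451.6, -128.3), (65.8, 114.1), np.float32(1.1971941))
top coverdepth>15 [154.79224973 218.08503767] 929 median [488.3 243.3  26.4] z pct [21.5 26.4 51.7] ((489.7, 246.6), (96.6, 65.7), np.float32(2.1752129))
top nose>38 [153.36842105 217.03383459] 266 median [489.  244.5  48.9] z pct [43.1 48.9 55.9] ((489.3, 245.3), (44.3, 38.1), np.float32(2.1694903))
scene cover [171.81884058 179.56038647] 414 median [473.  232.9  25.4] z pct [ 3.6 25.4 46.6] ((485.8, 244.2), (93.6, 139.1), np.float32(0.6013423))
scene relay [273.32945736 200.18604651] 258 median [584.6 -89.8  21.5] z pct [ 7.4 21.5 40.5] ((545.6, -106.3), (68.4, 49.8), np.float32(2.164898))
scene housing [265.37712895 211.58880779] 822 median [ 444.  -129.6   34.2] z pct [21.5 34.2 51.5] ((442.4, -125.3), (82.4, 160.2), np.float32(1.1980102))
scene coverdepth>15 [172.11720698 176.6234414 ] 401 median [477.8 236.1  26.6] z pct [17.7 26.6 50.6] ((498.2, 252.8), (93.8, 126.3), np.float32(0.58327836))
scene nose>38 [171.2991453  171.76923077] 117 median [481.  240.2  48.5] z pct [39.  48.5 52. ] ((478.0, 236.2), (45.1, 63.6), np.float32(0.6730954))
```

View pics/c1.png

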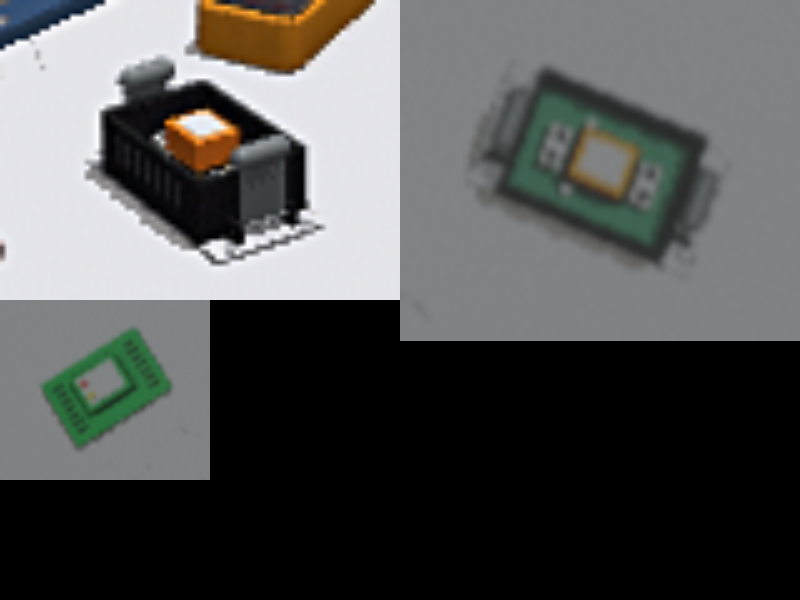

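The crops show the relay in the middle of the housing, standing proud, and the cover lying flat with its nose panel up. From the depth data, the housing is at (452,-128) mm with its long side at yaw 1.197. The cover is at (489,245.5) with yaw 2.172. The measured sizes match the given ones. I'll work out the moves.

```bash
cat >> h.py <<'E'
def delta(x,y,z,yaw,frm=None):
    s=telemetry.observe() if frm is None else frm
    p=s["tool_pos"]*1000 if frm is None else np.array(frm[:3]); w=s["tool_rot"][2] if frm is None else frm[3]
    d=np.array([x,y,z])-p
    r=(w-yaw+np.pi)%(2*np.pi)-np.pi
    return np.round([np.cos(w)*d[0]+np.sin(w)*d[1], np.sin(w)*d[0]-np.cos(w)*d[1], -d[2]],1), round(r,4)
E
python3 -c "
from h import *
print(delta(485,245,330,2.172)); print(delta(451.6,-128.3,260,1.197,(485,245,330,2.172)))"
```

```text
(array([-419.3, -179.2,   74.1]), np.float64(0.7478))
(array([-289. , -238.7,   70. ]), 0.975)
```

```bash
python3 -m crank '[[1,-419,-179,74,0.748],[1,-419,-179,74,0.748],[1,-419,-179,74,0.748],[1,-419,-179,74,0.748],[1,-419,-179,74,0.748],[1,-419,-179,74,0.748],[1,-419,-179,74,0.748],[1,-419,-179,74,0.748],[1,-419,-179,74,0.748],[1,-419,-179,74,0.748],[1,-419,-179,74,0.748],[1,-419,-179,74,0.748]]' && python3 -c "
from h import *
print(delta(451.6,-128.3,260,1.197))"
```

```text
time: 1.1
tool_pos: [0.4891, 0.2413, 0.3291]
tool_rot: [-3.141, 0.002, 2.167]
contact_force: [-0.0, 0.0, 0.6]
opening: 0.0917
grip_force: 0.0
(array([-284.8, -238.5,   69.1]), np.float64(0.9698))
```

```bash
python3 -m crank '[[-1,-289,-239,70,0.975],[-1,-289,-239,70,0.975],[-1,-289,-239,70,0.975],[-1,-289,-239,70,0.975],[-1,-289,-239,70,0.975],[-1,-289,-239,70,0.975],[-1,-289,-239,70,0.975],[-1,-289,-239,70,0.975],[-1,-289,-239,70,0.975],[-1,-289,-239,70,0.975],[-1,-289,-239,70,0.975],[-1,-289,-239,70,0.975]]' 20
python3 - <<'E'
from h import *
print(telemetry.observe()["tool_pos"],delta(451.6,-128.3,260,1.197))
p,d=vision.read_camera("scene"); cv2.imwrite("pics/s2.png",cv2.resize(p[140:250,200:340,::-1],None,fx=5,fy=5))
E
```

```text
time: 2.1
tool_pos: [0.4509, -0.1277, 0.2605]
tool_rot: [-3.14, -0.001, 1.196]
contact_force: [-0.0, 1.0, -0.3]
opening: 0.0164
grip_force: 0.0
[ 0.45093812 -0.12770851  0.26052883] (array([-0.3,  0.8,  0.5]), np.float64(-0.0012))
```

View pics/s2.png

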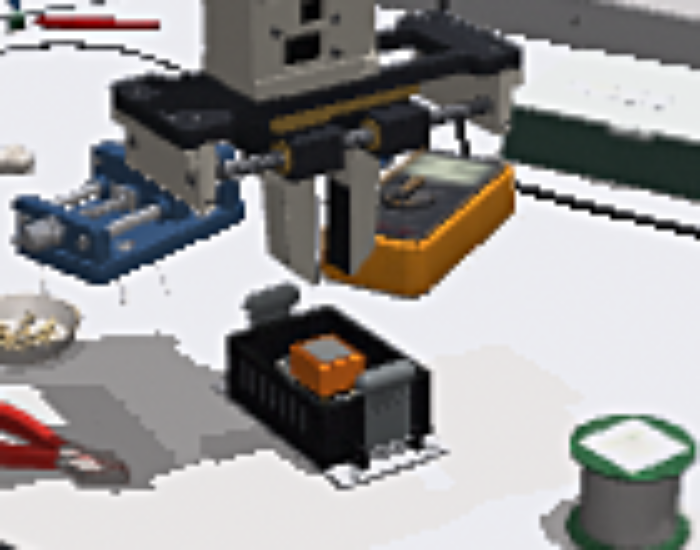

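The closed fingers are above the relay and lined up with the housing. Next I lower them and press.

```bash
python3 -m crank '[[-1,0,1,15,0],[-1,0,1,30,0],[-1,0,1,38,0],[-1,0,1,40,0],[-1,0,1,41,0],[-1,0,1,42,0],[-1,0,1,43,0],[-1,0,1,43,0],[-1,0,1,43,0]]'
```

```text
time: 2.9
tool_pos: [0.4523, -0.1285, 0.2182]
tool_rot: [3.14, -0.0, 1.197]
contact_force: [0.8, 0.9, 2.7]
opening: 0.0007
grip_force: 1.2
```

```bash
python3 -m crank '[[-1,0,0,1,0],[-1,0,0,2,0],[-1,0,0,3,0],[-1,0,0,4,0],[-1,0,0,5,0],[-1,0,0,5,0],[-1,0,0,5,0]]'
```

```text
time: 3.48
tool_pos: [0.4523, -0.1285, 0.2132]
tool_rot: [3.141, -0.0, 1.197]
contact_force: [-0.1, 3.0, 9.2]
opening: 0.0005
grip_force: 4.5
```

```bash
python3 -m crank '[[-1,0,0,1,0],[-1,0,0,2,0],[-1,0,0,2,0],[-1,0,0,2,0],[-1,0,0,2,0]]'
```

```text
time: 3.9
tool_pos: [0.4522, -0.1284, 0.2129]
tool_rot: [3.139, -0.0, 1.197]
contact_force: [-5.0, 5.2, 29.3]
opening: 0.0004
grip_force: 14.8
```

The force hit the hard stop at a tip height of 34.9 mm, and the expected height is 35, so the relay is home. Now I lift and go to the cover.

```bash
python3 -m crank '[[-1,0,0,-30,0],[-1,0,0,-60,0],[0,0,0,-90,0],[1,0,0,-90,0],[1,0,0,-90,0],[1,0,0,-90,0]]' && python3 -c "
from h import *
print(delta(489,245.5,250,2.172))"
```

```text
time: 4.4
tool_pos: [0.4516, -0.1285, 0.2999]
tool_rot: [-3.14, 0.0, 1.197]
contact_force: [-0.5, 0.2, -0.5]
opening: 0.0228
grip_force: 0.0
(array([ 361.8, -101.9,   49.9]), np.float64(-0.9753))
```

```bash
python3 -m crank '[[1,362,-102,0,-0.975],[1,362,-102,0,-0.975],[1,362,-102,0,-0.975],[1,362,-102,0,-0.975],[1,362,-102,0,-0.975],[1,362,-102,0,-0.975],[1,362,-102,0,-0.975],[1,362,-102,20,-0.975],[1,362,-102,40,-0.975],[1,362,-102,50,-0.975],[1,362,-102,50,-0.975],[1,362,-102,50,-0.975]]'
python3 - <<'E'
from h import *
print(telemetry.observe()["tool_pos"],delta(489,245.5,205.5,2.172))
p,d=vision.read_camera("scene"); cv2.imwrite("pics/s3.png",cv2.resize(p[110:210,110:240,::-1],None,fx=5,fy=5))
E
```

```text
time: 5.4
tool_pos: [0.4886, 0.2458, 0.2484]
tool_rot: [-3.136, -0.001, 2.173]
contact_force: [0.1, -0.6, 1.4]
opening: 0.0912
grip_force: 0.0
[0.48855446 0.24575499 0.2484073 ] (array([-0.5,  0.2, 42.9]), np.float64(0.0014))
```

View pics/s3.png

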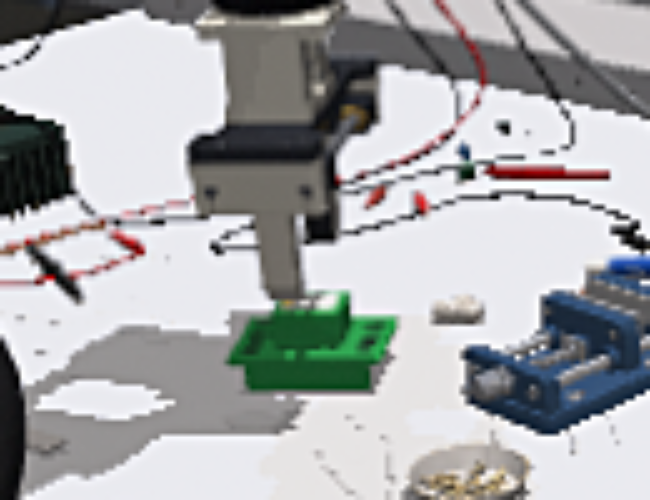

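The open fingers straddle the nose, so I go down and grip.

```bash
python3 -m crank '[[1,0,0,20,0],[1,0,0,35,0],[1,0,0,42,0],[1,0,0,43,0],[1,0,0,43,0],[-1,0,0,43,0],[-1,0,0,43,0],[-1,0,0,43,0],[-1,0,0,43,0],[-1,0,0,43,0],[-1,0,0,43,0],[-1,0,0,43,0]]' 50; python3 -m crank '[[-1,0,0,0,0],[-1,0,0,0,0],[-1,0,0,0,0]]'
```

```text
time: 6.45
tool_pos: [0.4893, 0.2458, 0.2078]
tool_rot: [3.142, -0.0, 2.172]
contact_force: [-0.5, 0.1, -0.7]
opening: 0.0496
grip_force: 0.0
time: 6.7
tool_pos: [0.4893, 0.2458, 0.2077]
tool_rot: [3.142, -0.0, 2.172]
contact_force: [0.4, 0.4, -0.6]
opening: 0.0356
grip_force: 50.0
```

```bash
python3 -m crank '[[-1,0,0,-20,0],[-1,0,0,-50,0],[-1,0,0,-80,0],[-1,0,0,-100,0],[-1,0,0,-100,0],[-1,0,0,-100,0]]' && python3 -c "
from h import *
print(delta(451.6,-128.3,300,1.197))"
```

```text
time: 7.2
tool_pos: [0.4894, 0.2458, 0.3084]
tool_rot: [3.14, 0.001, 2.172]
contact_force: [-0.6, 0.0, -2.0]
opening: 0.0357
grip_force: 50.0
(array([-287.1, -242.7,    8.4]), np.float64(0.9748))
```

```bash
python3 -m crank '[[-1,-287,-243,8,0.975],[-1,-287,-243,8,0.975],[-1,-287,-243,8,0.975],[-1,-287,-243,8,0.975],[-1,-287,-243,8,0.975],[-1,-287,-243,8,0.975],[-1,-287,-243,8,0.975],[-1,-287,-243,8,0.975],[-1,-287,-243,8,0.975],[-1,-287,-243,8,0.975],[-1,-287,-243,8,0.975],[-1,-287,-243,8,0.975]]'
python3 - <<'E'
from h import *
print(telemetry.observe()["tool_pos"],delta(451.6,-128.3,245,1.197))
p,d=vision.read_camera("scene"); t,dt=vision.read_camera("top")
np.savez("l4.npz",p=p,d=d,t=t,dt=dt)
o=np.zeros((600,800,3),np.uint8);o[:480,:400]=cv2.resize(p[140:236,230:310,::-1],None,fx=5,fy=5);o[:400,400:]=cv2.resize(t[200:280,260:340,::-1],None,fx=5,fy=5)
cv2.imwrite("pics/s4.png",o)
E
```

```text
time: 8.2
tool_pos: [0.4507, -0.1282, 0.2984]
tool_rot: [-3.138, -0.001, 1.196]
contact_force: [-0.2, 0.0, -2.2]
opening: 0.0356
grip_force: 50.0
[ 0.45074535 -0.12817063  0.29836701] (array([ 0.2,  0.8, 53.4]), np.float64(-0.0013))
```

View pics/s4.png

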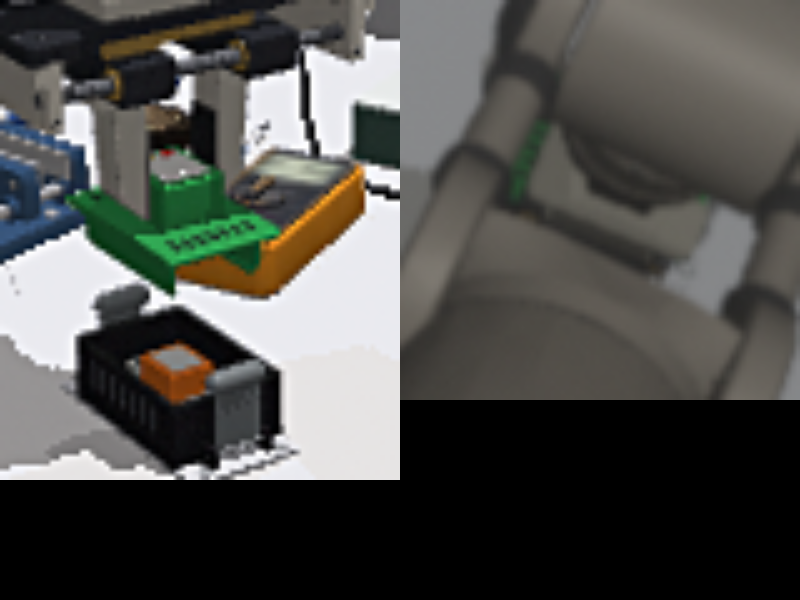

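The cover hangs level and in line above the housing, with the relay down inside. Now I insert it slowly and watch the side forces.

```bash
python3 -m crank '[[-1,0,1,15,0],[-1,0,1,30,0],[-1,0,1,45,0],[-1,0,1,50,0],[-1,0,1,51,0],[-1,0,1,52,0],[-1,0,1,53,0],[-1,0,1,54,0],[-1,0,1,55,0],[-1,0,1,55,0],[-1,0,1,55,0]]'
```

```text
time: 9.22
tool_pos: [0.4522, -0.1288, 0.2449]
tool_rot: [3.141, -0.0, 1.197]
contact_force: [-0.1, -1.3, -0.9]
opening: 0.0358
grip_force: 50.0
```

```bash
python3 -m crank '[[-1,0,0,1,0],[-1,0,0,2,0],[-1,0,0,3,0],[-1,0,0,4,0],[-1,0,0,5,0],[-1,0,0,5,0],[-1,0,0,5,0]]'
```

```text
time: 9.8
tool_pos: [0.4522, -0.1288, 0.2398]
tool_rot: [3.141, 0.0, 1.197]
contact_force: [-0.9, -1.0, 0.9]
opening: 0.0356
grip_force: 50.0
```

The lips are in the opening with no side load, so I continue into the catches.

```bash
python3 -m crank '[[-1,0,0,1,0],[-1,0,0,2,0],[-1,0,0,3,0],[-1,0,0,4,0],[-1,0,0,5,0],[-1,0,0,6,0],[-1,0,0,6,0],[-1,0,0,6,0]]' 60; python3 -m crank '[[-1,0,0,1,0],[-1,0,0,2,0],[-1,0,0,3,0],[-1,0,0,4,0],[-1,0,0,4,0],[-1,0,0,4,0]]'
```

```text
time: 10.47
tool_pos: [0.4527, -0.1293, 0.2343]
tool_rot: [3.139, 0.001, 1.197]
contact_force: [0.0, -3.4, 5.3]
opening: 0.0356
grip_force: 60.0
time: 10.97
tool_pos: [0.4519, -0.1287, 0.229]
tool_rot: [-3.14, -0.0, 1.197]
contact_force: [0.5, -4.1, -5.7]
opening: 0.0355
grip_force: 60.0
```

It snapped. Now I press it onto the gasket.

```bash
python3 -m crank '[[-1,0,0,1,0],[-1,0,0,2,0],[-1,0,0,3,0],[-1,0,0,3,0],[-1,0,0,3,0]]'; python3 -m crank '[[-1,0,0,1,0],[-1,0,0,2,0],[-1,0,0,2,0],[-1,0,0,2,0],[-1,0,0,2,0],[-1,0,0,2,0]]'
```

```text
time: 11.38
tool_pos: [0.4519, -0.1285, 0.2264]
tool_rot: [-3.14, -0.0, 1.197]
contact_force: [0.4, -2.2, -5.1]
opening: 0.0358
grip_force: 60.0
time: 11.88
tool_pos: [0.452, -0.1285, 0.2257]
tool_rot: [-3.142, -0.0, 1.197]
contact_force: [-5.6, -1.5, 9.7]
opening: 0.0357
grip_force: 60.0
```

```bash
python3 -m crank '[[-1,0,0,0.5,0],[-1,0,0,1,0],[-1,0,0,1.2,0],[-1,0,0,1.2,0],[-1,0,0,1.2,0],[-1,0,0,1.2,0],[-1,0,0,1.2,0],[-1,0,0,1.2,0]]'; python3 -m crank '[[-1,0,0,0,0],[-1,0,0,0,0],[-1,0,0,0,0],[-1,0,0,0,0],[-1,0,0,0,0],[-1,0,0,0,0]]'
python3 - <<'E'
from h import *
p,d=vision.read_camera("scene"); cv2.imwrite("pics/s5.png",cv2.resize(p[150:246,230:310,::-1],None,fx=6,fy=6))
print(telemetry.observe()["contact_force"])
E
```

```text
time: 12.55
tool_pos: [0.4519, -0.1285, 0.2256]
tool_rot: [3.141, -0.0, 1.197]
contact_force: [-9.1, 0.6, 22.8]
opening: 0.0354
grip_force: 60.0
time: 13.05
tool_pos: [0.4519, -0.1285, 0.2256]
tool_rot: [3.141, 0.0, 1.197]
contact_force: [-9.1, 0.8, 22.6]
opening: 0.0355
grip_force: 60.0
[-8.09445871  0.02790608 23.91425167]
```

View pics/s5.png

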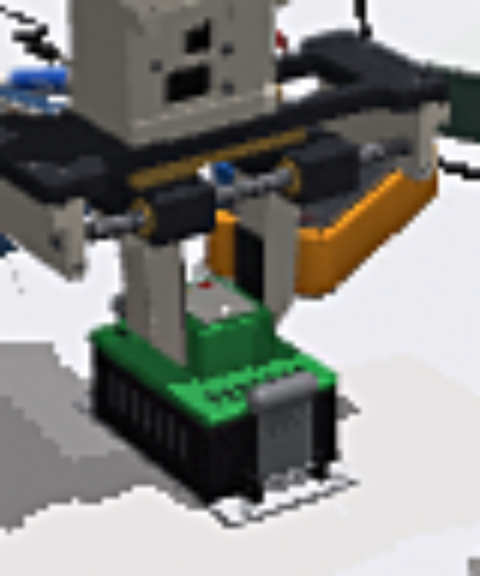

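The cover sits flat on the housing, the near catch head is over its end, and the push is steady at 23 N. I'm handing it in.

```bash
python3 -c "
from cell import ticket
print(ticket.hand_in())"
```

```text
the job is handed in; nothing more can be done
None
```

The job is handed in, with no verdict returned: the relay was pressed to its hard stop, then the cover was snapped on and seated at its home height, and the gripper is still pressing it down with about 23 N.

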